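Hold a marker lamp on the sprung test contact

TASK

Take the tall rectangular marker lamp, stand it upright in the channel of the aluminium test nest with its flat back towards the brass plunger, then slide it along the channel so that it pushes the plunger in until the lamp's back bears firmly on both steel stops, without ramming it. Finish while still holding the lamp there, pressed against the stops, because the spring pushes it back if you let go. Leave everything else on the bench where it is.

Things in the scene. Friction and masses are not known exactly. Their poses are not given: they have to be found in the camera images.
- lamp: The lamp to test: the TALL rectangular marker lamp, standing: 28 mm deep (x), 44 wide (y), 110 tall, 0.12 to 0.25 kg. Origin: centre of its underside; z up. Amber lens faces -x (x -14 to -6 mm, 40 mm wide); black housing x -6 to +14 mm; flat back looks to +x. Grip in the top 40 mm: across the 28 mm depth holds it upright while pressing; across the width it may pivot in the fingers.
- lamp_contact (a point): Brass contact disc in the lamp's back face: 44 mm above its underside, 14 mm behind (+x of) its axis. Same axes as the lamp.
- nest: Fixed aluminium test nest, 165 mm long (x), 90 wide (y). Origin: centre of its underside; z up. Floor plate 10 mm thick; open-topped slippery channel (friction about 0.15) x -65 to +20 mm between guides 48 mm apart inside, 8 mm thick, tops 45 mm above the bench with sloping lead-ins. Lip at the -x end 30 mm high; stops and plunger at the +x end. The lamp goes in with its back to the nest's +x.
- nest_load (a point): Loading point: on the channel floor (10 mm above the bench), on its centre line, 30 mm to -x of the nest's origin. A lamp stood with its underside centred here has 21 mm free to the plunger and to the lip, 2 mm at each side, and must then slide 36 mm to the stops. Axes as the nest.
- nest_stop (a point): Point in the plane of the hard stops' faces, on the channel's centre line, 54 mm above the bench (20 mm to +x of the nest's origin). With the lamp home, its contact disc is here. Same axes as the nest; pressing goes along +x.
- stop: The hard stops: a grey housing (x 35 to 75 mm in the nest's frame, 56 mm wide) with two steel pads before it (15 mm wide each, 24 mm apart inside, faces at x = 20 mm), all with tops 72 mm above the bench. Fixed to the nest; origin and axes as the nest's.
- plunger (a joint): Travel of the sprung brass plunger (16 mm round head, its axis 54 mm above the bench, between the stop pads): 0 when free, when its head stands 14 mm out of the stops' faces towards -x; 0.014 m when pushed level with them. Spring: about 3 N at first touch, about 6 N when level. It springs back when let go.
- short_lamp: Bystander: a shorter lamp of the same build and materials as the lamp, 28 x 44 x 72 mm tall, standing upright. Origin: centre of its underside.
- puck_lamp: Bystander: round amber lamp on a white base lying on the mat, 84 mm across, 26 mm high. Origin: centre of its underside.
- plug: Bystander: black round cable plug standing on the mat, 54 mm across, 80 mm high. Origin: centre of its underside.
- tape: Bystander: roll of black tape lying flat, 90 mm across, 19 mm high. Origin: centre of its underside.
- screwdriver: Bystander: screwdriver lying on the mat beside the nest on its left.
- meter: Bystander: dark hand-held multimeter lying on its back, 150 x 75 x 34 mm. Origin: centre of its underside.
- spray: Bystander: spray can standing, 52 mm across, 170 mm high. Origin: centre of its underside.

How it is judged:
By the outcome, as a careful person would: the job done as asked, in the order asked, and still so for the second after the job is handed in, while the arm keeps its last pose, push and grip.
It also fails if it takes over 42 s, if anything falls off the work surface, if the arm or the gripper's body presses on something with over 40 N, if the wrist force passes 120 N, or if a joint passes its speed limit or range.

ROBOT

A 6-joint arm with a two-finger parallel gripper is mounted at the origin on the work surface. World frame = base frame: x ahead of the robot, y to its left, z up, the work surface at z = 0. Lengths are in m, angles in rad, forces in N, time in s.
With the tool pointing down it reaches from about 0.35 to 0.925 m from the base axis. Payload 6.4 kg.
Tool frame: the origin (TCP) lies on the front face of the gripper's body, between the roots of the fingers; the fingertips stand 97 mm ahead of it and the grasp point (between the pads) lies 78 mm ahead of it; z points along the fingers, y is the direction in which the jaws open and shut (so a half turn about z gives the same grasp; the last joint's range is limited). The gripper opens to 94 mm and grips with 3 to 60 N. Pads are 16 mm wide; open, the fingers measure 119 mm over their backs; the gripper's body (75 mm by 177 mm) begins 78 mm behind the grasp point.
Start: joints at [0.954, 0.245, 1.558, -0, 1.339, -0.174], TCP at [0.279, 0.587, 0.303] pointing down, gripper open.
Joint ranges: [-3.13, 3.13], [-1.02, 2.26], [0.13, 2.54], [-0.95, 4.09], [0.21, 2.88], [-2.74, 2.74]. Speed limits (rad/s): [2.57, 2.57, 3.14, 3.14, 3.14, 3.14].

INTERFACE

Orientations are given as a unit quaternion [x, y, z, w].
In Python, from cell import r, imaging, ticket, finder gives the robot as it stands.
- The arm moves only by the tool jog_arm, never from a script. Its argument "increments" is a list that holds one entry, the list of rows, each a list of 7 numbers: the shift along the tool's x, y, z in units of 25 mm (1.0 is 25 mm), then the turn, a rotation vector about the tool's x, y, z in rad, then the gripper command: -1 is shut, 1 is fully open, values between are in proportion. A call has exactly 8 rows; each row shifts and turns the commanded pose from where the row before left it, along the tool's axes as they then stand; what a row does not reach is not made up. A row lasts 1/12 s, in which the tool goes at most 41.7 mm and 7.16 degrees, less where a joint would pass 70% of its speed; a pose out of reach is approached as far as the arm can. A call is refused whole if a number of a shift passes 1 or a number of a turn 0.125, either way. A call with a gripper value outside its range is refused whole. The fingers move at their own pace and stop on an object; the grip force is fixed at half the most. Time passes only in rows, so rows that do not move let the fingers close, or fill a call up. It gives the time, the measured TCP pose, the force and the opening at its end, in the units of the state.
- r.sense(): the state, without advancing time (a new reading comes with each control period).
- imaging.camera(name): name is "scene" or "side" or "wrist"; returns (picture, depth): 420x560x3 uint8, red, green, blue; 420x560 float32, m along the optical axis (not along the pixel's ray), 0 where there is no reading.
- imaging.camera_model(name): a dict with "K" (3x3 intrinsics, pixels), "R" (3x3) and "t" (3): a world point X has camera coordinates R X + t. Camera axes: x right, y down, z forward; pixel columns grow to the right and rows downward; lengths in m; the calibration is good to about 2 mm. The wrist camera is an equidistant fisheye: a pixel r from the principal point sees the ray r / f radians off the axis. A picture is of the moment at which its call begins: read the wrist's pose just before it. camera_model takes no time and is no camera call; for the wrist camera it gives the pose at the moment of the call.
- ticket.job_done(): hands the job in, once; it reports no verdict.
Trained networks look in the newest picture that a camera, given by its name, has taken for a name from the list of things; names that differ only in an ending like _2 or _b are one class to them, and where a whole thing is asked for, a point or a joint stands for the part that bears it (a point fixed in the world has none). Each returns a list of dicts, best first, with "conf" (0 to 1); they miss things now and then, are a little off and sometimes report something else, mostly with a low value. They report only what shows in the picture. A call takes as long as a camera call.
- finder.cut_out(camera, query): "mask" (420x560 bool, what is visible of it) and "box" ([left, top, right, bottom] in pixels, round what is visible of it).
The state is a dict: "time_s": time; "qpos": joint angles; "dq": joint speeds; "joint_torque": joint torques, N m; "position": TCP position; "orientation": TCP orientation; "contact_force": force on the tool from outside, world axes, zero at the start; "moment": the same for the moment, N m; "finger_gap": opening from 0.0 (shut) to 1.0 (fully open).
Only numpy, scipy, OpenCV 4.12 (cv2) and the standard library are available. Lean on these libraries where they do the work, as an engineer would, in place of code of your own. Each camera call takes 0.05 s, during which the arm holds its last target. There are 200 camera calls.

## Working session

There is one attempt and no reset: what is moved stays moved. The work goes in short steps, Python scripts to look and compute and a tool call to move; the robot and the scene stay as the last step left them, time stands still between calls to the robot, and variables do not carry over. Pictures are saved under pics/ and viewed, about 8 in all and at most 12, crops included, and the job is handed in when it is done.

Besides the shell and the picture viewer there is one more tool, called after "Request:" as a command line: name --argument value ..., lists and objects as JSON in quotes. jog_arm: Moves the arm, as the interface text tells. Its arguments: {"type":"object","properties":{"increments":{"type":"array"}},"required":["increments"]}

```bash
ls; mkdir -p pics; cat > h.py <<'E'
import numpy as np, cv2
from cell import r, imaging, ticket, finder
def pts(cam, mask, depth, m):
    v,u=np.nonzero(mask&(depth>0)); z=depth[v,u]
    K=np.array(m["K"]);p=np.stack([(u-K[0,2])/K[0,0]*z,(v-K[1,2])/K[1,1]*z,z],1)
    return (p-np.array(m["t"]))@np.array(m["R"])
E
python3 - <<'E'
from h import *
s=r.sense(); print({k:np.round(v,3).tolist() for k,v in s.items()})
ims=[]
for c in ("scene","side"):
    im,d=imaging.camera(c); m=imaging.camera_model(c)
    np.savez(f"{c}.npz",im=im,d=d,**m); ims.append(im)
    for q in ("lamp","short_lamp","nest","stop"):
        for o in finder.cut_out(c,q)[:2]:
            P=pts(c,o["mask"],d,m)
            print(c,q,round(o["conf"],2),np.round(o["box"]).tolist(),len(P),np.round(np.percentile(P,[2,50,98],axis=0),3).tolist() if len(P) else '')
            np.savez(f"{c}_{q}.npz",mask=o["mask"]) if o is not None else 0
    cv2.imwrite(f"pics/{c}.png",im[...,::-1])
E
```

```text
pics
{'time_s': 0.0, 'qpos': [0.954, 0.246, 1.559, -0.0, 1.339, -0.174], 'dq': [-0.002, -0.002, -0.002, 0.0, -0.0, -0.0], 'joint_torque': [-0.001, -41.583, -31.461, 0.069, 0.033, -0.0], 'position': [0.278, 0.587, 0.302], 'orientation': [0.22, 0.976, -0.001, -0.0], 'contact_force': [0.221, -0.334, -0.508], 'moment': [-0.008, -0.014, -0.028], 'finger_gap': 0.998}
scene lamp 0.76 [170.0, 144.0, 194.0, 186.0] 730 [[0.432, -0.297, -0.001], [0.481, -0.261, 0.061], [0.493, -0.245, 0.11]]
scene short_lamp 0.57 [188.0, 188.0, 208.0, 220.0] 608 [[0.529, -0.227, -0.003], [0.607, -0.172, 0.038], [0.619, -0.152, 0.072]]
scene nest 0.74 [104.0, 194.0, 139.0, 218.0] 573 [[0.592, -0.404, -0.001], [0.636, -0.361, 0.013], [0.674, -0.321, 0.019]]
scene nest 0.63 [295.0, 185.0, 356.0, 240.0] 1982 [[0.44, 0.071, -0.001], [0.561, 0.128, 0.027], [0.596, 0.174, 0.072]]
scene stop 0.88 [302.0, 190.0, 333.0, 231.0] 915 [[0.522, 0.08, 0.01], [0.578, 0.114, 0.057], [0.594, 0.143, 0.073]]
side lamp 0.94 [270.0, 261.0, 286.0, 314.0] 708 [[0.448, -0.297, 0.002], [0.463, -0.288, 0.067], [0.487, -0.256, 0.11]]
side lamp 0.55 [255.0, 253.0, 280.0, 274.0] 480 [[0.447, -0.132, 0.003], [0.477, -0.105, 0.019], [0.515, -0.067, 0.026]]
side short_lamp 0.98 [310.0, 248.0, 332.0, 278.0] 530 [[0.573, -0.203, 0.005], [0.589, -0.191, 0.045], [0.614, -0.166, 0.072]]
side nest 0.87 [226.0, 192.0, 288.0, 232.0] 1576 [[0.427, 0.066, -0.001], [0.515, 0.093, 0.027], [0.589, 0.162, 0.071]]
side stop 0.63 [265.0, 196.0, 285.0, 224.0] 552 [[0.519, 0.076, 0.01], [0.547, 0.088, 0.053], [0.583, 0.14, 0.072]]
```

```bash
python3 - <<'E'
from h import *
a=np.load("scene.npz")["im"][120:270,80:400];b=np.load("side.npz")["im"][170:330,190:370]
cv2.imwrite("pics/a.png",np.vstack([cv2.resize(a,(640,300),interpolation=2),cv2.resize(b,None,fx=1.85,fy=1.85,interpolation=2) if 0 else cv2.copyMakeBorder(cv2.resize(b,(337,300),interpolation=2),0,0,0,303,0)])[...,::-1])
# oriented fits: points in top slabs
for c in ("scene","side"):
    D=np.load(f"{c}.npz");m=dict(K=D["K"],R=D["R"],t=D["t"])
    print(c,"cam pos",np.round(-D["R"].T@D["t"],3),"f",D["K"][0,0])
    P=pts(c,np.ones(D["d"].shape,bool),D["d"],m)
    def rect(sel,n):
        Q=P[sel]; (cx,cy),(w,h),an=cv2.minAreaRect((Q[:,:2]*1000).astype(np.float32)); print(n,len(Q),np.round([cx,cy,w,h,an],1))
    x,y,z=P.T
    L=(abs(x-.465)<.06)&(abs(y+.27)<.06)
    rect(L&(z>.1)&(z<.12),"lamp top"); rect(L&(z>.02)&(z<.12),"lamp all")
    N=(abs(x-.51)<.11)&(abs(y-.12)<.09)
    rect(N&(z>.066)&(z<.078),"stop top"); rect(N&(z>.041)&(z<.05),"guides top");rect(N&(z>.006)&(z<.08),"nest all");rect(N&(z>.007)&(z<.013),"floor")
E
```

```text
scene cam pos [1.448 0.257 0.767] f 490.8024822931344
lamp top 132 [ 473.1 -268.    47.1   29.2   67.6]
lamp all 603 [ 471.  -266.9   49.7   34.9   64.3]
stop top 352 [555.4 112.4  56.   61.2  79. ]
guides top 158 [521.5 121.2  64.9 153.1  78.5]
nest all 1817 [513.1 122.6  91.1 172.1  76.5]
floor 477 [512.  122.6  90.4 168.2  77.9]
side cam pos [ 0.223 -1.171  0.787] f 520.3951066654539
lamp top 180 [ 467.2 -271.7   50.    28.8   67.2]
lamp all 605 [ 467.2 -271.7   50.    28.8   67.2]
stop top 173 [552.  106.4  65.2  54.3  79.8]
guides top 130 [512.8 117.3  70.1 145.3  78.6]
nest all 1417 [506.8 115.5  92.2 168.4  77.4]
floor 236 [504.2 113.3  86.6 164.3  77.4]
```

View pics/a.png

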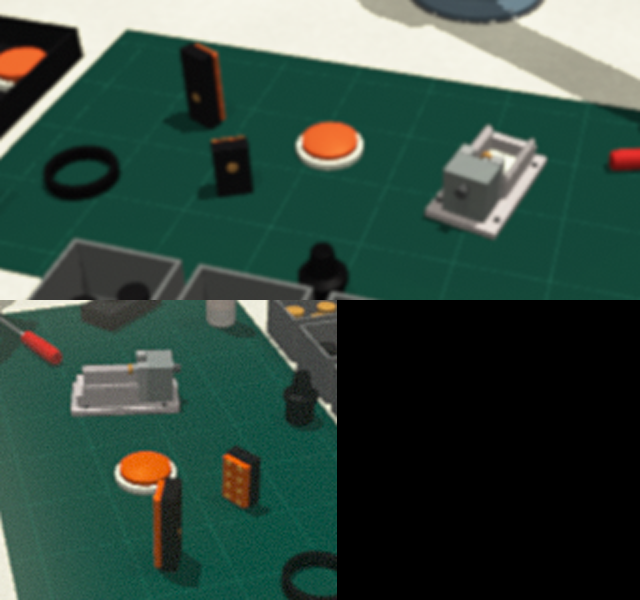

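The picture shows the tall lamp at crop (202,85), with its back and brass disc facing the scene camera. The short lamp is at (232,165). The nest is at (490,180), with its housing towards +x. The lamp yaw is about -22.5° and the nest yaw about -12°.

```bash
cat >> h.py <<'E'
from scipy.spatial.transform import Rotation as Ro
def plan(target, yaw_deg, n, s=None):
    "constant rows from the measured pose to target TCP position, tool y at yaw_deg, tool down"
    s=s or r.sense(); p=np.array(s["position"]); R=Ro.from_quat(s["orientation"])
    y=R.apply([0,1,0]); x=np.array([np.sin(np.radians(yaw_deg)),-np.cos(np.radians(yaw_deg)),0])
    c,sn=np.cos(np.radians(yaw_deg)),np.sin(np.radians(yaw_deg))
    Y=np.array([c,sn,0]);Z=np.array([0,0,-1.]);X=np.cross(Y,Z)
    Rt=Ro.from_matrix(np.stack([X,Y,Z],1)); w=(R.inv()*Rt).as_rotvec()/n
    A=sum((R*Ro.from_rotvec(w*k)).as_matrix() for k in range(n))
    sh=np.linalg.solve(A,np.array(target)-p)/.025
    print("yaw now",round(float(np.degrees(np.arctan2(y[1],y[0]))),2),"pos",p.round(4),"shift/row",sh.round(3),"turn/row",w.round(4))
E
python3 - <<'E'
from h import *
m=imaging.camera_model("wrist");R=np.array(m["R"]);s=r.sense()
c=-R.T@np.array(m["t"]);T=Ro.from_quat(s["orientation"])
print("cam in tool",T.inv().apply(c-s["position"]),"axis in tool",T.inv().apply(R[2]),"cam x in tool",T.inv().apply(R[0]),np.array(m["K"]))
plan([.44,.12,.30],-12,16)
E
```

```text
cam in tool [ 0.07343509  0.00026018 -0.0818378 ] axis in tool [-2.53967231e-01  5.74033397e-04  9.67212653e-01] cam x in tool [ 4.05638628e-05  9.99999829e-01 -5.82841225e-04] [[325.1922621    0.         274.93973693]
 [  0.         325.1922621  217.16525692]
 [  0.           0.           1.        ]]
yaw now 64.63 pos [0.2785 0.5873 0.3026] shift/row [-1.314 -0.223  0.007] turn/row [-0.      0.      0.0836]
```

```bash
python3 -c "
from h import *
plan([.50,.12,.30],-12,24)"
```

```text
yaw now 64.63 pos [0.2785 0.5873 0.3026] shift/row [-0.929 -0.041  0.004] turn/row [-0.      0.      0.0557]
```

Request:
jog_arm --increments '[[[-0.93,-0.04,0,0,0,0.056,1],[-0.93,-0.04,0,0,0,0.056,1],[-0.93,-0.04,0,0,0,0.056,1],[-0.93,-0.04,0,0,0,0.056,1],[-0.93,-0.04,0,0,0,0.056,1],[-0.93,-0.04,0,0,0,0.056,1],[-0.93,-0.04,0,0,0,0.056,1],[-0.93,-0.04,0,0,0,0.056,1]]]'

```text
time_s: 1.17
position: [0.4227, 0.4701, 0.3027]
orientation: [0.432, 0.902, 0.0, 0.0]
contact_force: [0.3, -0.0, 0.2]
finger_gap: 0.998
```

Request:
jog_arm --increments '[[[-0.93,-0.04,0,0,0,0.056,1],[-0.93,-0.04,0,0,0,0.056,1],[-0.93,-0.04,0,0,0,0.056,1],[-0.93,-0.04,0,0,0,0.056,1],[-0.93,-0.04,0,0,0,0.056,1],[-0.93,-0.04,0,0,0,0.056,1],[-0.93,-0.04,0,0,0,0.056,1],[-0.93,-0.04,0,0,0,0.056,1]]]'

```text
time_s: 1.83
position: [0.5011, 0.3029, 0.3027]
orientation: [0.622, 0.783, 0.0, 0.0]
contact_force: [0.1, 0.3, 0.8]
finger_gap: 1.002
```

Request:
jog_arm --increments '[[[-0.93,-0.04,0,0,0,0.056,1],[-0.93,-0.04,0,0,0,0.056,1],[-0.93,-0.04,0,0,0,0.056,1],[-0.93,-0.04,0,0,0,0.056,1],[-0.93,-0.04,0,0,0,0.056,1],[-0.93,-0.04,0,0,0,0.056,1],[-0.93,-0.04,0,0,0,0.056,1],[-0.93,-0.04,0,0,0,0.056,1]]]'

```text
time_s: 2.5
position: [0.4993, 0.1182, 0.3028]
orientation: [0.78, 0.626, 0.0, 0.0]
contact_force: [1.1, 0.9, 0.6]
finger_gap: 1.002
```

```bash
cat >> h.py <<'E'
def wpts(mask,depth,m):
    v,u=np.nonzero(mask&(depth>0)); z=depth[v,u]; K=np.array(m["K"])
    a=(u-K[0,2])/K[0,0]; b=(v-K[1,2])/K[1,1]; th=np.hypot(a,b)+1e-9
    k=np.tan(th)/th; p=np.stack([a*k*z,b*k*z,z],1)
    return (p-np.array(m["t"]))@np.array(m["R"]),u,v
def rect(Q,n):
    (cx,cy),(w,h),an=cv2.minAreaRect((Q[:,:2]*1000).astype(np.float32)); print(n,len(Q),"c",np.round([cx,cy],1),"size",np.round([w,h],1),"ang",round(an,2))
E
python3 - <<'E'
from h import *
m=imaging.camera_model("wrist");im,d=imaging.camera("wrist");np.savez("w1.npz",im=im,d=d,**m)
cv2.imwrite("pics/w1.png",im[...,::-1])
P,u,v=wpts(np.ones(d.shape,bool),d,m)
x,y,z=P.T
N=(abs(x-.51)<.11)&(abs(y-.12)<.07)
print(np.histogram(z[N],bins=np.arange(-.01,.1,.005)))
for lo,hi,n in((.067,.077,"stop top"),(.041,.05,"guides"),(.006,.014,"floor"),(.006,.08,"all")): rect(P[N&(z>lo)&(z<hi)],n)
E
```

```text
(array([   0, 2776, 6314, 2663, 2338,  195,  180,  440,  412,  171, 1047,
        260,   94,  338,  158,  123, 2504,    0,    0,    0,    0]), array([-0.01 , -0.005,  0.   ,  0.005,  0.01 ,  0.015,  0.02 ,  0.025,
        0.03 ,  0.035,  0.04 ,  0.045,  0.05 ,  0.055,  0.06 ,  0.065,
        0.07 ,  0.075,  0.08 ,  0.085,  0.09 ,  0.095]))
stop top 2608 c [555.4 111.8] size [55.7 55.1] ang 77.03
guides 1164 c [512.4 121.2] size [ 65. 138.] ang 77.33
floor 4958 c [509.  121.7] size [ 90.6 165.8] ang 77.46
all 10923 c [511.1 121.5] size [ 90.5 170. ] ang 77.78
```

View pics/w1.png

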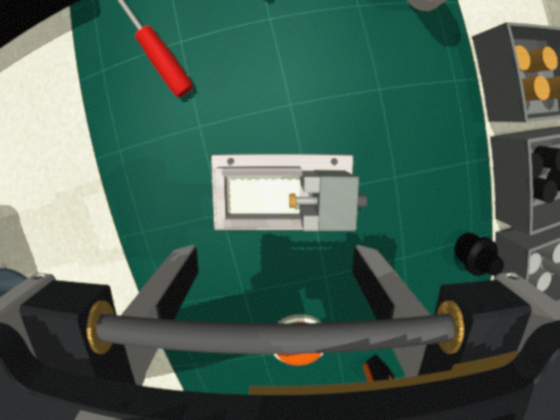

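```bash
python3 - <<'E'
from h import *
plan([.463,-.285,.30],-22.5,16)
D=np.load("w1.npz");P,u,v=wpts(np.ones(D["d"].shape,bool),D["d"],D)
o=np.array([.509,.1218]);a=np.radians(-12.5)
for _ in range(3):
    X=np.array([np.cos(a),np.sin(a)]);Y=np.array([-X[1],X[0]])
    q=np.stack([(P[:,:2]-o)@X,(P[:,:2]-o)@Y,P[:,2]],1)
    s=(q[:,2]>.006)&(q[:,2]<.08)&(abs(q[:,1])<.055)&(abs(q[:,0])<.1); f=q[s]
    ed=[];xs=np.arange(-.07,.071,.004)
    up=[f[abs(f[:,0]-t)<.002,1].max() for t in xs]; dn=[f[abs(f[:,0]-t)<.002,1].min() for t in xs]
    ku=np.polyfit(xs,up,1);kd=np.polyfit(xs,dn,1)
    ys=np.arange(-.038,.039,.004)
    l=[f[abs(f[:,1]-t)<.002,0].min() for t in ys]; h=[f[(abs(f[:,1]-t)<.002)&(f[:,2]<.014),0].max() for t in ys]
    kl=np.polyfit(ys,l,1)
    print("yaw",np.degrees(a),"slopes deg",np.degrees([ku[0],kd[0],-kl[0]]),"y edges",ku[1],kd[1],"x edges",np.median(l),np.median(h))
    t=f[(f[:,2]>.041)&(f[:,2]<.049)&(f[:,0]<0.01)&(f[:,0]>-.055)]
    for sg in(1,-1):
        g=t[t[:,1]*sg>.015]; print(" guide",sg,np.percentile(g[:,1],[1,50,99]).round(4),len(g))
    t=f[(f[:,2]>.068)]; print(" stop y",np.percentile(t[:,1],[1,99]).round(4),"x",np.percentile(t[:,0],[1,99]).round(4))
    a+= (ku[0]+kd[0])/2
E
```

```text
yaw now -12.78 pos [0.4989 0.1157 0.3027] shift/row [-0.984  0.213  0.008] turn/row [0.     0.0001 0.0106]
yaw -12.5 slopes deg [-0.0124291   8.90455415 -0.2348053 ] y edges 0.044678482333225376 -0.0395830042360848 x edges -0.08215618016126906 0.021989636250959947
 guide 1 [0.025  0.0294 0.0326] 411
 guide -1 [-0.0322 -0.0287 -0.0248] 401
 stop y [-0.0272  0.0272] x [0.0207 0.074 ]
yaw -8.053937472817083 slopes deg [-4.48755271  4.88337116 -4.65153365] y edges 0.044872758951372854 -0.039221089958954534 x edges -0.0824584373566783 0.02222819525580669
 guide 1 [0.0257 0.0313 0.0366] 408
 guide -1 [-0.0325 -0.0272 -0.0212] 403
 stop y [-0.0314  0.0241] x [0.0199 0.0745]
yaw -7.856028245685342 slopes deg [-4.68679438  4.68373664 -4.82682836] y edges 0.04490229439274424 -0.03922903974927347 x edges -0.08247652556951401 0.022250213904677532
 guide 1 [0.0257 0.0314 0.0368] 406
 guide -1 [-0.0325 -0.0271 -0.021 ] 404
 stop y [-0.0316  0.024 ] x [0.0198 0.0746]
```

The wrist picture shows the nest centred near (285,193), with the plunger at (293,200). The wrist fit puts the nest origin at (0.509, 0.122) with yaw -12.55°. Next I move over the lamp.

Request:
jog_arm --increments '[[[-0.98,0.21,0,0,0,0.0106,1],[-0.98,0.21,0,0,0,0.0106,1],[-0.98,0.21,0,0,0,0.0106,1],[-0.98,0.21,0,0,0,0.0106,1],[-0.98,0.21,0,0,0,0.0106,1],[-0.98,0.21,0,0,0,0.0106,1],[-0.98,0.21,0,0,0,0.0106,1],[-0.98,0.21,0,0,0,0.0106,1]]]'

```text
time_s: 3.22
position: [0.4909, -0.0818, 0.3029]
orientation: [0.805, 0.593, 0.0, 0.0]
contact_force: [-0.4, 0.5, -0.5]
finger_gap: 0.997
```

Request:
jog_arm --increments '[[[-0.98,0.21,0,0,0,0.0106,1],[-0.98,0.21,0,0,0,0.0106,1],[-0.98,0.21,0,0,0,0.0106,1],[-0.98,0.21,0,0,0,0.0106,1],[-0.98,0.21,0,0,0,0.0106,1],[-0.98,0.21,0,0,0,0.0106,1],[-0.98,0.21,0,0,0,0.0106,1],[-0.98,0.21,0,0,0,0.0106,1]]]'

```text
time_s: 3.88
position: [0.4656, -0.2807, 0.3028]
orientation: [0.83, 0.558, 0.0, 0.0]
contact_force: [0.5, 0.2, -0.7]
finger_gap: 1.001
```

```bash
python3 - <<'E'
from h import *
m=imaging.camera_model("wrist");im,d=imaging.camera("wrist");np.savez("w2.npz",im=im,d=d,**m)
cv2.imwrite("pics/w2.png",im[...,::-1])
P,u,v=wpts(np.ones(d.shape,bool),d,m)
x,y,z=P.T
L=(abs(x-.47)<.045)&(abs(y+.27)<.045)
print(np.histogram(z[L],bins=np.arange(-.01,.13,.01))[0], z[L&(z>.1)&(z<.12)].mean())
rect(P[L&(z>.1)&(z<.12)],"top"); T=P[L&(z>.105)&(z<.115)]
rect(T,"top"); c=T[:,:2].mean(0); w,V=np.linalg.eigh(np.cov((T[:,:2]-c).T)); print("mean",c,"pca long",np.degrees(np.arctan2(V[1,1],V[0,1]))%180,np.sqrt(w*12))
for o in finder.cut_out("wrist","lamp")[:2]: print(o["conf"],o["box"])
s=r.sense();print(s["position"],s["orientation"])
E
```

```text
[1270 2476   25   24   28   29   31   36   42   44   47 1240  369    0] 0.10855384373322743
top 1609 c [ 469.9 -269.4] size [44.4 28.9] ang 66.94
top 1510 c [ 470.  -269.5] size [44.5 28.5] ang 66.01
mean [ 0.47094106 -0.26934986] pca long 65.45087501358307 [0.02737579 0.04364393]
0.77 [258.1, 167.5, 289.9, 230.6]
[ 0.46528785 -0.28216634  0.30284272] [ 8.30396619e-01  5.57172554e-01 -1.35273787e-04  4.26411108e-04]
```

View pics/w2.png

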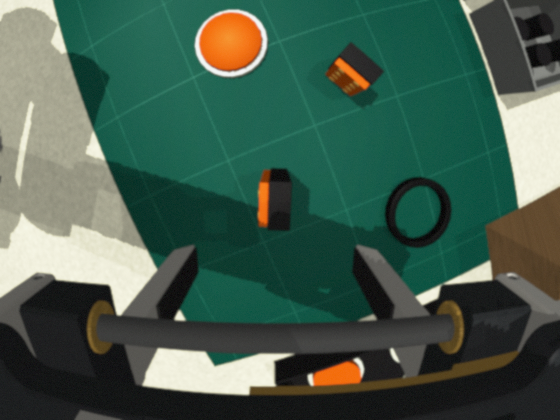

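The picture shows the lamp centred at (274,199) with its lens to the left, so the lamp's +x is the tool's +y. It measures (0.470, -0.2694) with yaw about -23.8°.

```bash
python3 - <<'E'
from h import *
plan([.470,-.2694,.166],-23.8,8)
D=np.load("w2.npz");P,u,v=wpts(np.ones(D["d"].shape,bool),D["d"],D)
a=np.radians(-23.8);X=np.array([np.cos(a),np.sin(a)]);Y=np.array([-X[1],X[0]])
q=P[:,:2]-[.470,-.2694];q=np.stack([q@X,q@Y],1);f=q[(abs(P[:,2]-.11)<.007)&(abs(q)<.04).all(1)]
ys=np.arange(-.018,.0181,.003)
for fn in (np.min,np.max):
    e=[fn(f[abs(f[:,1]-t)<.0015,0]) for t in ys];k=np.polyfit(ys,e,1);print(np.degrees(-k[0]),k[1],np.round(e,4))
xs=np.arange(-.01,.0101,.002)
for fn in (np.min,np.max):
    e=[fn(f[abs(f[:,0]-t)<.001,1]) for t in xs];k=np.polyfit(xs,e,1);print(np.degrees(k[0]),k[1],np.round(e,4))
E
```

```text
yaw now -22.28 pos [ 0.4653 -0.2822  0.3028] shift/row [ 0.068 -0.003  0.684] turn/row [0.0001 0.0001 0.0033]
0.26449383941087384 -0.014105230445919823 [-0.0142 -0.0142 -0.0143 -0.0144 -0.0135 -0.0135 -0.0136 -0.0136 -0.0147
 -0.0147 -0.0147 -0.014  -0.014 ]
-0.07125829687718224 0.013850006706507585 [0.0134 0.0142 0.0141 0.0139 0.0138 0.0137 0.0136 0.0135 0.0143 0.0141
 0.014  0.0138 0.0137]
-5.526734359925272 -0.02154032118621497 [-0.0202 -0.0197 -0.0214 -0.0212 -0.0223 -0.0221 -0.0221 -0.0222 -0.0218
 -0.022  -0.022 ]
4.936830905942518 0.02156885682089377 [0.0198 0.02   0.0219 0.0219 0.0219 0.0221 0.0219 0.022  0.022  0.022
 0.0219]
```

Request:
jog_arm --increments '[[[0.07,0,0.68,0,0,0.0033,1],[0.07,0,0.68,0,0,0.0033,1],[0.07,0,0.68,0,0,0.0033,1],[0.07,0,0.68,0,0,0.0033,1],[0.07,0,0.68,0,0,0.0033,1],[0.07,0,0.68,0,0,0.0033,1],[0.07,0,0.68,0,0,0.0033,1],[0.07,0,0.68,0,0,0.0033,1]]]'

```text
time_s: 4.65
position: [0.4714, -0.2656, 0.166]
orientation: [0.836, 0.548, 0.0, 0.0]
contact_force: [0.1, -0.0, -0.3]
finger_gap: 1.002
```

```bash
python3 -c "
from h import *
plan([.470,-.2694,.166],-23.8,2)"
```

```text
yaw now -23.54 pos [ 0.4714 -0.2656  0.166 ] shift/row [-0.081  0.004  0.   ] turn/row [ 0.0001 -0.0001  0.0022]
```

Request:
jog_arm --increments '[[[-0.08,0,0,0,0,0.002,1],[-0.08,0,0,0,0,0.002,1],[0,0,0,0,0,0,1],[0,0,0,0,0,0,1],[0,0,0,0,0,0,1],[0,0,0,0,0,0,1],[0,0,0,0,0,0,1],[0,0,0,0,0,0,1]]]'

```text
time_s: 5.32
position: [0.4695, -0.2705, 0.167]
orientation: [0.838, 0.546, 0.0, 0.0]
contact_force: [0.3, 0.1, -0.5]
finger_gap: 0.999
```

```bash
python3 -c "
from h import *
plan([.470,-.2694,.166],-23.8,1)"
```

```text
yaw now -23.84 pos [ 0.4695 -0.2705  0.167 ] shift/row [ 0.048 -0.001  0.041] turn/row [ 0.0005  0.0002 -0.0006]
```

Request:
jog_arm --increments '[[[0.05,0,0.04,0,0,0,1],[0,0,0,0,0,0,-1],[0,0,0,0,0,0,-1],[0,0,0,0,0,0,-1],[0,0,0,0,0,0,-1],[0,0,0,0,0,0,-1],[0,0,0,0,0,0,-1],[0,0,0,0,0,0,-1]]]'

```text
time_s: 5.98
position: [0.47, -0.2693, 0.1657]
orientation: [0.838, 0.546, -0.0, 0.0]
contact_force: [1.3, -0.2, 0.1]
finger_gap: 0.541
```

Request:
jog_arm --increments '[[[0,0,0,0,0,0,-1],[0,0,0,0,0,0,-1],[0,0,0,0,0,0,-1],[0,0,0,0,0,0,-1],[0,0,0,0,0,0,-1],[0,0,0,0,0,0,-1],[0,0,0,0,0,0,-1],[0,0,0,0,0,0,-1]]]'

```text
time_s: 6.65
position: [0.4699, -0.2693, 0.1656]
orientation: [0.838, 0.546, -0.0, -0.0]
contact_force: [-0.2, -0.6, 0.1]
finger_gap: 0.299
```

```bash
python3 -c "
from h import *
print(r.sense()['finger_gap'],r.sense()['contact_force'])
plan([.470,-.2694,.27],-23.8,8)
import math
a=math.radians(-12.55);X=np.array([math.cos(a),math.sin(a)]);o=np.array([.509,.122]);print('load',o-.03*X,'home',o+.006*X)"
```

```text
0.2993458261395879 [-0.24715586 -0.55914277  0.05829315]
yaw now -23.84 pos [ 0.4699 -0.2693  0.1656] shift/row [-0.001  0.001 -0.522] turn/row [-0.     -0.     -0.0001]
load [0.4797168  0.12851875] home [0.51485664 0.12069625]
```

Request:
jog_arm --increments '[[[0,0,-0.2,0,0,0,-1],[0,0,-0.4,0,0,0,-1],[0,0,-0.6,0,0,0,-1],[0,0,-0.7,0,0,0,-1],[0,0,-0.7,0,0,0,-1],[0,0,-0.7,0,0,0,-1],[0,0,-0.5,0,0,0,-1],[0,0,-0.3,0,0,0,-1]]]'

```text
time_s: 7.32
position: [0.4704, -0.2696, 0.2706]
orientation: [0.838, 0.546, 0.0, 0.001]
contact_force: [0.1, 0.2, -2.3]
finger_gap: 0.297
```

```bash
python3 -c "
from h import *
s=r.sense();print(s['finger_gap'],s['contact_force'],s['moment'])
plan([.4797,.1285,.265],-12.55,24)"
```

```text
0.2968690121873233 [ 0.12234606  0.23933473 -2.31691649] [-0.07147084  0.04337538 -0.06561383]
yaw now -23.83 pos [ 0.4704 -0.2696  0.2706] shift/row [ 0.635 -0.195  0.009] turn/row [ 0.0001  0.0001 -0.0082]
```

Held: the gap corresponds to 27.9 mm, and the weight is about 2.3 N.

Request:
jog_arm --increments '[[[0.3,-0.1,0,0,0,-0.0082,-1],[0.5,-0.15,0,0,0,-0.0082,-1],[0.65,-0.2,0,0,0,-0.0082,-1],[0.65,-0.2,0,0,0,-0.0082,-1],[0.65,-0.2,0,0,0,-0.0082,-1],[0.65,-0.2,0,0,0,-0.0082,-1],[0.65,-0.2,0,0,0,-0.0082,-1],[0.65,-0.2,0,0,0,-0.0082,-1]]]'

```text
time_s: 7.98
position: [0.4796, -0.1444, 0.2664]
orientation: [0.819, 0.574, -0.001, -0.002]
contact_force: [0.7, 0.0, -0.8]
finger_gap: 0.294
```

Request:
jog_arm --increments '[[[0.65,-0.2,0,0,0,-0.0082,-1],[0.65,-0.2,0,0,0,-0.0082,-1],[0.65,-0.2,0,0,0,-0.0082,-1],[0.65,-0.2,0,0,0,-0.0082,-1],[0.65,-0.2,0,0,0,-0.0082,-1],[0.65,-0.2,0,0,0,-0.0082,-1],[0.65,-0.2,0,0,0,-0.0082,-1],[0.65,-0.2,0,0,0,-0.0082,-1]]]'

```text
time_s: 8.65
position: [0.4824, -0.0087, 0.2665]
orientation: [0.8, 0.6, -0.001, -0.001]
contact_force: [0.3, -0.7, -2.2]
finger_gap: 0.296
```

Request:
jog_arm --increments '[[[0.65,-0.2,0,0,0,-0.0082,-1],[0.65,-0.2,0,0,0,-0.0082,-1],[0.65,-0.2,0,0,0,-0.0082,-1],[0.65,-0.2,0,0,0,-0.0082,-1],[0.65,-0.2,0,0,0,-0.0082,-1],[0.65,-0.2,0,0,0,-0.0082,-1],[0.5,-0.15,0,0,0,-0.0082,-1],[0.3,-0.1,0,0,0,-0.0082,-1]]]'

```text
time_s: 9.32
position: [0.4771, 0.1141, 0.2665]
orientation: [0.779, 0.627, -0.001, -0.001]
contact_force: [-0.1, -0.5, -1.9]
finger_gap: 0.298
```

Request:
jog_arm --increments '[[[0,0,0,0,0,0,-1],[0,0,0,0,0,0,-1],[0,0,0,0,0,0,-1],[0,0,0,0,0,0,-1],[0,0,0,0,0,0,-1],[0,0,0,0,0,0,-1],[0,0,0,0,0,0,-1],[0,0,0,0,0,0,-1]]]'

```text
time_s: 9.98
position: [0.4787, 0.1118, 0.2682]
orientation: [0.78, 0.625, 0.0, 0.0]
contact_force: [0.3, 0.1, -1.4]
finger_gap: 0.295
```

```bash
python3 - <<'E'
from h import *
plan([.4797,.1285,.265],-12.55,1)
m=imaging.camera_model("wrist");im,d=imaging.camera("wrist");np.savez("w3.npz",im=im,d=d,**m)
P,u,v=wpts(np.ones(d.shape,bool),d,m)
s=r.sense();T=Ro.from_quat(s["orientation"]);q=T.inv().apply(P-s["position"])*1000
L=(abs(q[:,0])<35)&(abs(q[:,1])<25)&(q[:,2]>40)&(q[:,2]<180)
print(len(q[L]),np.percentile(q[L],[1,50,99],axis=0).round(1))
f=q[L];top=f[f[:,2]<66];print("top",np.percentile(top,[1,50,99],axis=0).round(1),len(top))
# +x side face: slope of x along z tells tilt
g=f[(f[:,2]>75)&(f[:,0]>15)];
if len(g)>20: print("side tilt deg",np.degrees(np.polyfit(g[:,2],g[:,0],1)[0]),len(g),np.percentile(g[:,0],[5,50,95]), "yaw by y", np.degrees(np.polyfit(g[:,1],g[:,0],1)[0]))
cv2.imwrite("pics/w3.png",im[...,::-1])
E
```

```text
yaw now -12.58 pos [0.4787 0.1118 0.2682] shift/row [ 0.66  -0.106  0.128] turn/row [ 0.0001 -0.     -0.0006]
8502 [[-16.4 -23.9  41.1]
 [  9.8   0.4  58.9]
 [ 21.8  24.  155.6]]
top [[-17.  -23.8  40.7]
 [  8.4   0.4  56.1]
 [ 21.6  23.9  65.2]] 5878
side tilt deg 0.1024163397356104 1652 [19.09652588 21.20360942 21.78101582] yaw by y 5.003892461299044
```

View pics/w3.png

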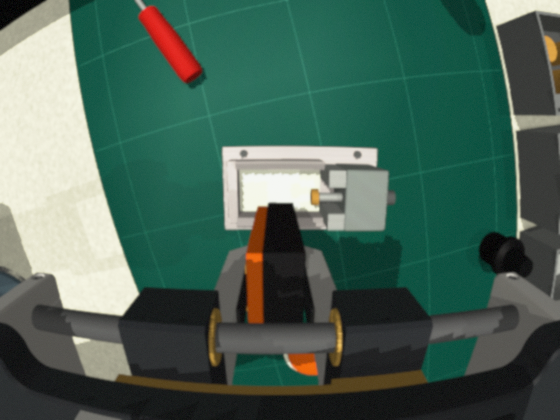

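The lamp is held upright. In the picture it spans roughly (245–305, 205–325), with the nest channel ahead at (280,192). I'll measure the lamp side face and the nest in this same frame.

```bash
python3 - <<'E'
from h import *
D=np.load("w3.npz");P,u,v=wpts(np.ones(D["d"].shape,bool),D["d"],D)
s=r.sense();T=Ro.from_quat(s["orientation"]);q=T.inv().apply(P-s["position"])*1000
g=q[(abs(q[:,1]-5)<7)&(q[:,2]>75)&(q[:,2]<160)&(q[:,0]>15)&(q[:,0]<28)]
print("housing face x",np.percentile(g[:,0],[10,50,90]),"tilt",np.degrees(np.polyfit(g[:,2],g[:,0],1)[0]),"yaw",np.degrees(np.polyfit(g[:,1],g[:,0],1)[0]),"zmax",np.percentile(g[:,2],99))
x,y,z=P.T;N=(abs(x-.51)<.11)&(abs(y-.125)<.07)
rect(P[N&(z>.067)&(z<.077)&(x>.52)],"stop")
o=np.array([.509,.122]);a=np.radians(-12.55);X=np.array([np.cos(a),np.sin(a)]);Y=np.array([-X[1],X[0]])
n=np.stack([(P[:,:2]-o)@X,(P[:,:2]-o)@Y,z],1)*1000
t=n[(n[:,2]>67)&(n[:,2]<76)&(n[:,0]>36)&(n[:,0]<80)&(abs(n[:,1])<40)];print("housing stop x,y",np.percentile(t[:,:2],[1,99],axis=0))
f=n[(n[:,2]>6)&(n[:,2]<15)&(abs(n[:,0])<85)&(n[:,1]>32)&(n[:,1]<55)]
xs=np.arange(-70,71,4);e=[f[abs(f[:,0]-c)<2,1].max() for c in xs];k=np.polyfit(xs,e,1);print("edge slope deg",np.degrees(k[0]),"y at 0",k[1])
gd=n[(n[:,2]>41)&(n[:,2]<49)&(n[:,0]>-50)&(n[:,0]<10)&(n[:,1]>15)&(n[:,1]<40)];print("guide",np.percentile(gd[:,1],[1,50,99]))
l=n[(n[:,2]>6)&(n[:,2]<15)&(abs(n[:,1])<40)&(n[:,0]<-60)&(n[:,0]>-95)];print("left x",np.percentile(l[:,0],2))
E
```

```text
housing face x [21.04498529 21.32273267 21.69966439] tilt 0.08845687661221548 yaw -0.17058778030021776 zmax 158.76483602263497
stop 3168 c [555.6 111.6] size [56.2 55.5] ang 77.13
housing stop x,y [[ 36.25374682 -27.61000225]
 [ 73.98177892  27.4897285 ]]
edge slope deg 0.2129942670641753 y at 0 43.873825083499845
guide [24.80528572 28.95702125 31.90087211]
left x -82.29049321819095
```

```bash
python3 - <<'E'
from h import *
plan([.4798,.1290,.245],-12.55,6)
E
```

```text
yaw now -12.58 pos [0.4787 0.1119 0.2682] shift/row [ 0.113 -0.017  0.155] turn/row [ 0.     -0.     -0.0001]
```

Request:
jog_arm --increments '[[[0.11,-0.02,0.15,0,0,0,-1],[0.11,-0.02,0.15,0,0,0,-1],[0.11,-0.02,0.15,0,0,0,-1],[0.11,-0.02,0.15,0,0,0,-1],[0.11,-0.01,0.15,0,0,0,-1],[0.11,-0.01,0.15,0,0,0,-1],[0,0,0,0,0,0,-1],[0,0,0,0,0,0,-1]]]'

```text
time_s: 10.7
position: [0.4796, 0.1289, 0.2453]
orientation: [0.78, 0.626, -0.0, -0.0]
contact_force: [-1.0, -0.1, -3.1]
finger_gap: 0.29
```

Request:
jog_arm --increments '[[[0,0,0,0,0,0,-1],[0,0,0,0,0,0,-1],[0,0,0,0,0,0,-1],[0,0,0,0,0,0,-1],[0,0,0,0,0,0,-1],[0,0,0,0,0,0,-1],[0,0,0,0,0,0,-1],[0,0,0,0,0,0,-1]]]'

```text
time_s: 11.37
position: [0.4798, 0.1287, 0.2457]
orientation: [0.78, 0.626, 0.0, 0.0]
contact_force: [-0.0, -0.8, -2.2]
finger_gap: 0.292
```

```bash
python3 - <<'E'
from h import *
plan([.4798,.1290,.180],-12.55,8)
E
```

```text
yaw now -12.56 pos [0.4798 0.1287 0.2457] shift/row [ 0.002 -0.     0.328] turn/row [ 0. -0. -0.]
```

Request:
jog_arm --increments '[[[0.01,0,0.33,0,0,0,-1],[0,0,0.33,0,0,0,-1],[0,0,0.33,0,0,0,-1],[0,0,0.33,0,0,0,-1],[0,0,0.33,0,0,0,-1],[0,0,0.33,0,0,0,-1],[0,0,0.2,0,0,0,-1],[0,0,0.15,0,0,0,-1]]]'

```text
time_s: 12.03
position: [0.4795, 0.1289, 0.1863]
orientation: [0.78, 0.626, -0.001, -0.0]
contact_force: [0.5, -0.1, -2.4]
finger_gap: 0.299
```

Request:
jog_arm --increments '[[[0,0,0.07,0,0,0,-1],[0,0,0.05,0,0,0,-1],[0,0,0.05,0,0,0,-1],[0,0,0.05,0,0,0,-1],[0,0,0,0,0,0,-1],[0,0,0,0,0,0,-1],[0,0,0,0,0,0,-1],[0,0,0,0,0,0,-1]]]'

```text
time_s: 12.7
position: [0.4799, 0.129, 0.1821]
orientation: [0.78, 0.626, 0.0, 0.0]
contact_force: [-0.4, 0.0, -2.3]
finger_gap: 0.293
```

```bash
python3 - <<'E'
from h import *
s=r.sense();print(s["contact_force"],s["moment"])
plan([.4798,.1290,.1757],-12.55,1)
E
```

```text
[-0.39903165  0.03754056 -2.28386538] [-0.10678076  0.17016866 -0.03419236]
yaw now -12.55 pos [0.4799 0.129  0.1821] shift/row [-0.    -0.005  0.257] turn/row [ 0.0004 -0.0001 -0.0001]
```

Request:
jog_arm --increments '[[[0,0,0.05,0,0,0,-1],[0,0,0.05,0,0,0,-1],[0,0,0.05,0,0,0,-1],[0,0,0.04,0,0,0,-1],[0,0,0.03,0,0,0,-1],[0,0,0.02,0,0,0,-1],[0,0,0,0,0,0,-1],[0,0,0,0,0,0,-1]]]'

```text
time_s: 13.37
position: [0.4798, 0.1289, 0.1759]
orientation: [0.78, 0.626, 0.0, 0.0]
contact_force: [-0.3, 0.3, -1.7]
finger_gap: 0.297
```

Request:
jog_arm --increments '[[[0,0,0.02,0,0,0,-1],[0,0,0,0,0,0,-1],[0,0,0,0,0,0,-1],[0,0,0,0,0,0,-1],[0,0,0,0,0,0,-1],[0,0,0,0,0,0,-1],[0,0,0,0,0,0,-1],[0,0,0,0,0,0,-1]]]'

```text
time_s: 14.03
position: [0.48, 0.1289, 0.1756]
orientation: [0.78, 0.626, 0.0, 0.0]
contact_force: [0.0, -0.3, 1.6]
finger_gap: 0.296
```

Request:
jog_arm --increments '[[[0,0.08,0,0,0,0,-1],[0,0.12,0,0,0,0,-1],[0,0.12,0,0,0,0,-1],[0,0.12,0,0,0,0,-1],[0,0.12,0,0,0,0,-1],[0,0.12,0,0,0,0,-1],[0,0.08,0,0,0,0,-1],[0,0.04,0,0,0,0,-1]]]'

```text
time_s: 14.7
position: [0.4998, 0.1245, 0.1756]
orientation: [0.78, 0.625, 0.0, -0.0]
contact_force: [-2.1, -0.1, 5.7]
finger_gap: 0.294
```

Request:
jog_arm --increments '[[[0,0.06,0,0,0,0,-1],[0,0.06,0,0,0,0,-1],[0,0.06,0,0,0,0,-1],[0,0.06,0,0,0,0,-1],[0,0.06,0,0,0,0,-1],[0,0,0,0,0,0,-1],[0,0,0,0,0,0,-1],[0,0,0,0,0,0,-1]]]'

```text
time_s: 15.37
position: [0.5062, 0.1232, 0.1757]
orientation: [0.78, 0.626, -0.001, -0.001]
contact_force: [-5.9, 0.6, 8.3]
finger_gap: 0.297
```

```bash
cat >> h.py <<'E'
def st():
    s=r.sense();T=Ro.from_quat(s["orientation"]);a=np.radians(-12.55);X=np.array([np.cos(a),np.sin(a)]);p=np.array(s["position"])[:2]-[.509,.122]
    f=np.array(s["contact_force"]);print("nest x,y mm",p@X*1000,p@[-X[1],X[0]]*1000,"z",s["position"][2],"force tool",T.inv().apply(f).round(2),"mom tool",T.inv().apply(s["moment"]).round(3),"down axis",T.apply([0,0,1]).round(4),s["finger_gap"])
E
python3 -c "
from h import *
st();plan([.51486,.12120,.1756],-12.55,1)"
```

```text
nest x,y mm -3.0272339307216516 0.5217612917865756 z 0.17565425965158332 force tool [-0.71 -5.92 -8.27] mom tool [ 1.374 -0.142 -0.011] down axis [-2.6e-03  4.0e-04 -1.0e+00] 0.2970006393774919
yaw now -12.56 pos [0.5062 0.1232 0.1757] shift/row [-0.001  0.357  0.001] turn/row [-0.0027  0.0002 -0.0001]
```

Request:
jog_arm --increments '[[[0,0.06,-0.008,0,0,0,-1],[0,0.06,0,0,0,0,-1],[0,0.06,0,0,0,0,-1],[0,0.06,0,0,0,0,-1],[0,0.04,0,0,0,0,-1],[0,0,0,0,0,0,-1],[0,0,0,0,0,0,-1],[0,0,0,0,0,0,-1]]]'

```text
time_s: 16.03
position: [0.5125, 0.1218, 0.1757]
orientation: [0.78, 0.626, -0.001, -0.002]
contact_force: [-8.2, 1.2, 9.5]
finger_gap: 0.294
```

```bash
python3 -c "
from h import *
st()"
```

```text
nest x,y mm 3.4837864754146852 0.5343646282987137 z 0.17569480098993165 force tool [-0.6  -8.26 -9.44] mom tool [ 1.753 -0.148  0.04 ] down axis [-4.2e-03  6.0e-04 -1.0e+00] 0.2940608729775298
```

Request:
jog_arm --increments '[[[0,0.02,0,-0.002,0,0,-1],[0,0.02,0,-0.002,0,0,-1],[0,0.02,0,-0.001,0,0,-1],[0,0,0,0,0,0,-1],[0,0,0,0,0,0,-1],[0,0,0,0,0,0,-1],[0,0,0,0,0,0,-1],[0,0,0,0,0,0,-1]]]'

```text
time_s: 16.7
position: [0.5136, 0.1215, 0.1756]
orientation: [0.78, 0.626, -0.0, -0.0]
contact_force: [-8.0, 1.3, 11.2]
finger_gap: 0.294
```

```bash
python3 -c "
from h import *
st()"
```

```text
nest x,y mm 4.610935157551503 0.5432132145272714 z 0.17563194073811664 force tool [ -0.46  -8.13 -11.16] mom tool [ 2.041 -0.158 -0.017] down axis [-7.e-04 -3.e-04 -1.e+00] 0.29419848249390973
```

Now creep forward 0.5 mm at a time, watching the push force.

Request:
jog_arm --increments '[[[0,0.02,-0.004,0,0,0,-1],[0,0.02,0,0,0,0,-1],[0,0,0,0,0,0,-1],[0,0,0,0,0,0,-1],[0,0,0,0,0,0,-1],[0,0,0,0,0,0,-1],[0,0,0,0,0,0,-1],[0,0,0,0,0,0,-1]]]'

```text
time_s: 17.37
position: [0.5145, 0.1213, 0.1757]
orientation: [0.78, 0.626, -0.0, -0.0]
contact_force: [-8.5, 1.7, 11.1]
finger_gap: 0.298
```

```bash
python3 -c "
from h import *
st()"
```

```text
nest x,y mm 5.5148724483479885 0.5427001507295646 z 0.17565606796386282 force tool [ -0.17  -8.72 -11.08] mom tool [ 2.086 -0.159 -0.015] down axis [-1.e-03 -3.e-04 -1.e+00] 0.2977045979278429
```

Request:
jog_arm --increments '[[[0,0.02,0,0,0,0,-1],[0,0.02,0,0,0,0,-1],[0,0,0,0,0,0,-1],[0,0,0,0,0,0,-1],[0,0,0,0,0,0,-1],[0,0,0,0,0,0,-1],[0,0,0,0,0,0,-1],[0,0,0,0,0,0,-1]]]'

```text
time_s: 18.03
position: [0.515, 0.1212, 0.1757]
orientation: [0.78, 0.626, -0.001, -0.001]
contact_force: [-11.3, 1.3, 13.2]
finger_gap: 0.294
```

```bash
python3 -c "
from h import *
st()"
```

```text
nest x,y mm 6.048286150164784 0.540191768307564 z 0.17566645680452284 force tool [ -1.19 -11.32 -13.17] mom tool [ 2.425 -0.154 -0.063] down axis [-2.5e-03 -2.0e-04 -1.0e+00] 0.2937861281259132
```

Request:
jog_arm --increments '[[[0,0.02,0,-0.001,0,0,-1],[0,0.02,0,-0.001,0,0,-1],[0,0,0,0,0,0,-1],[0,0,0,0,0,0,-1],[0,0,0,0,0,0,-1],[0,0,0,0,0,0,-1],[0,0,0,0,0,0,-1],[0,0,0,0,0,0,-1]]]'

```text
time_s: 18.7
position: [0.5152, 0.1212, 0.1757]
orientation: [0.78, 0.626, -0.002, -0.001]
contact_force: [-16.7, 2.8, 18.2]
finger_gap: 0.296
```

```bash
python3 -c "
from h import *
st()"
```

```text
nest x,y mm 6.177940885611767 0.5786843803577363 z 0.17567337842337952 force tool [ -0.95 -16.99 -18.14] mom tool [ 3.137 -0.17  -0.102] down axis [-3.6e-03 -4.0e-04 -1.0e+00] 0.2960640328280592
```

Motion has stopped at 17 N. The moment change suggests the tool +x pad carries more of the load, so I'll trim the yaw slightly.

Request:
jog_arm --increments '[[[0,0.01,0,0,0,-0.002,-1],[0,0,0,0,0,-0.002,-1],[0,0,0,0,0,0,-1],[0,0,0,0,0,0,-1],[0,0,0,0,0,0,-1],[0,0,0,0,0,0,-1],[0,0,0,0,0,0,-1],[0,0,0,0,0,0,-1]]]'

```text
time_s: 19.37
position: [0.5152, 0.1212, 0.1756]
orientation: [0.779, 0.627, -0.002, -0.001]
contact_force: [-16.8, 1.2, 17.5]
finger_gap: 0.298
```

```bash
python3 -c "
from h import *
st();plan([.515,.1212,.1757],-12.55,1)"
```

```text
nest x,y mm 6.248752820684515 0.5503845036701717 z 0.1756496495284111 force tool [ -2.42 -16.77 -17.41] mom tool [ 3.359 -0.234  0.049] down axis [-4.3e-03 -2.0e-04 -1.0e+00] 0.29824477000876276
yaw now -12.32 pos [0.5152 0.1212 0.1756] shift/row [-0.001 -0.009 -0.002] turn/row [-0.0042  0.0011  0.0039]
```

Request:
jog_arm --increments '[[[0,0.02,0,-0.001,0,0.0015,-1],[0,0,0,0,0,0,-1],[0,0,0,0,0,0,-1],[0,0,0,0,0,0,-1],[0,0,0,0,0,0,-1],[0,0,0,0,0,0,-1],[0,0,0,0,0,0,-1],[0,0,0,0,0,0,-1]]]'

```text
time_s: 20.03
position: [0.5153, 0.1212, 0.1757]
orientation: [0.779, 0.627, -0.002, -0.001]
contact_force: [-19.4, 2.4, 20.5]
finger_gap: 0.296
```

```bash
python3 - <<'E'
from h import *
st()
im,d=imaging.camera("wrist");b,_=imaging.camera("side");c,_=imaging.camera("scene");st()
A=cv2.resize(im[150:290,200:440],(720,420),interpolation=2)
B=cv2.resize(b[130:250,200:320],(180,180),interpolation=2) 
C=cv2.resize(c[120:260,270:410],(180,180),interpolation=2)
D=np.zeros((180,720,3),np.uint8);D[:,:180]=B;D[:,180:360]=C
for i,o in enumerate([b[185:235,222:290],c[175:240,290:362]]): D[:,360+180*i:540+180*i]=cv2.resize(o,(180,180),interpolation=2)
cv2.imwrite("pics/f.png",np.vstack([A,D])[...,::-1])
E
```

```text
nest x,y mm 6.334693098406307 0.5826804438680597 z 0.17566325947835645 force tool [ -1.83 -19.57 -20.44] mom tool [ 3.792 -0.224  0.019] down axis [-4.8e-03 -3.0e-04 -1.0e+00] 0.29554839179286513
nest x,y mm 6.3474022659718825 0.5641603414927934 z 0.1756634887639506 force tool [ -2.09 -20.11 -19.43] mom tool [ 3.76e+00 -2.61e-01 -3.00e-03] down axis [-4.8e-03 -3.0e-04 -1.0e+00] 0.29955772700650146
```

View pics/f.png

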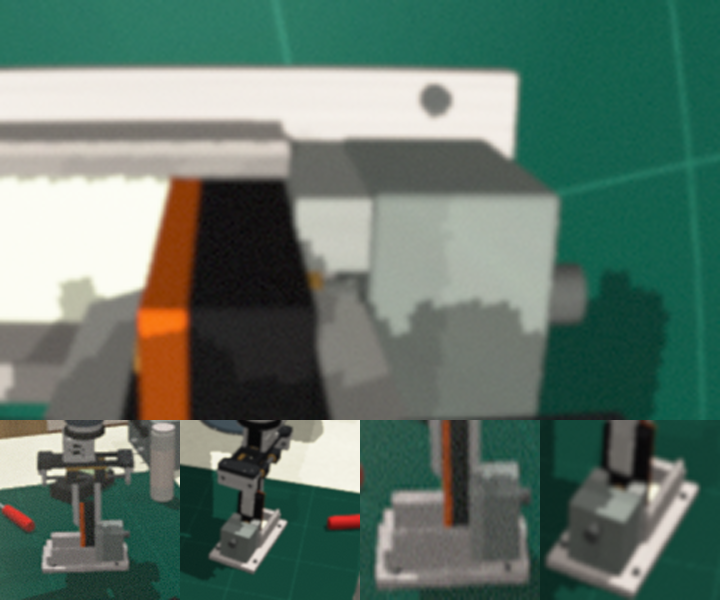

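The wrist view shows the lamp upright in the channel at about (250,250), with its lens to the left. Its back meets the stop pad at about (298,210), and the brass head sits level with the pads at (315,280). The push holds steady at about 20 N and the z moment is near zero, so I'm handing in.

```bash
python3 -c "
from h import *
print(ticket.job_done())"
```

```text
the job is handed in; nothing more can be done
None
```

I stood the tall lamp in the nest channel and slid it about 36 mm, pushing the plunger in until the lamp's back reached the stops. I handed the job in at about 20 s with the lamp still gripped and pressed there; no verdict was given.

**What the last checks showed:**
- **Position:** the lamp stopped about 6.3 mm past the nest's origin, where 6.0 mm was expected. The last forward steps gained almost no travel while the force kept rising, so it is against something hard.
- **Push:** the force held steady at about 20 N. That compares with 8–9 N from the plunger and friction just before contact.
- **Both stops:** after a small yaw trim the twisting moment was near zero, so both pads should be sharing the load. This comes from the forces, because the pictures only show the back meeting one pad.
- **Grip:** the gap read about 28 mm, which matches the lamp's depth.
- **Bystanders:** the arm made no unplanned contact with anything along the way, and I saw nothing else moved.

**Small disagreements:** under load the tool leans about 0.3° from vertical. The floor also takes about 20 N of downward load, more than the lamp's weight. Neither seemed to harm the fit, so I left them.

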